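# Weigh two fuel tins on the balance and load the fuller one in the burner base

## Task

Find out which of the two look-alike fuel tins is the fuller: set them gently on opposite pans of the balance, let go, and see which side drops. Then load the tin that dropped into the round bore of the burner base and press it fully home without forcing it, leaving the lighter tin standing on its pan and everything else undisturbed.

Things in the scene. Friction and masses are not known exactly. Their poses are not given: they have to be found in the camera images.
- tin_1_mid (a point): closed plain steel fuel tin, a round cylinder 54 mm in diameter and 75 mm tall, standing upright. Both tins look alike, but one is nearly full (about 190 g), the other nearly used up (about 80 g); which is which varies. The point is the tin's centre, half-way up; z is the tin's axis
- tin_2_mid (a point): the other fuel tin, same looks and size (54 mm in diameter, 75 mm tall). The point is its centre, half-way up; z is the tin's axis
- balance: fixed foot of the pivot balance: grey plate 100 x 150 x 14 mm with two upright cheeks (30 mm wide, tops 68 mm above the table) at its middle. Origin on the table under the pivot; x along the pivot axis, y along the beam when level, z up. The pivot axis is 55 mm above the origin
- beam (a joint): lean of the beam, rad: 0 level, positive with the +y pan (pan_left) up and the -y pan down; stops at +-0.18. It turns freely with a weak pull to level (about 1 N m/rad; a pan sinks about 12 mm per N): the used-up tin alone lowers its pan by about 0.09, the full one alone to the stop, both together about 0.09 to 0.15 towards the fuller
- pan_left (a point): centre of the upper face of the pan on the balance's +y side: flat rimless steel disc 84 mm in diameter, its upper face 61 mm above the table when level and 6 mm above the pivot, 110 mm from the pivot; rigid with the beam, so it tilts with it; z is square to the pan
- pan_right (a point): the same for the pan on the balance's -y side
- burner: fixed burner base: dark steel plate 120 x 150 mm; origin on the table under its middle, z up. On it an aluminium block 92 x 92 mm, top 46 mm above the table, with an upright round bore 58 mm wide, 1 mm chamfer. The bore's axis lies on the base's y axis (x = 0) but up to 12 mm either way along y: this is not measured; find it by looking or feel. The block stays put (15 N to shift)
- lift (a joint): travel (m) of the stiff carrier plate in the bore: 0 raised, 0.008 fully down on a hard stop. Raised, its top is 5 to 11 mm below the block's top; this height setting differs each time and is not measured, so the stop has to be felt. It takes about 7 N to push down, more than a tin weighs, and stays where left. A tin fully home stands 56 to 62 mm out of the block
- food_can: bystander: food can, 70 mm in diameter, 85 mm tall; origin at the centre of its underside
- tray_box: bystander: small carton 90 x 60 x 70 mm; origin at the centre of its underside
- spice_jar: bystander: spice jar, 52 mm in diameter, 90 mm tall; origin at the centre of its underside
Things that resemble listed ones, but are neither listed nor needed, are in the scene too. What is shaped like the part that bears tin_2_mid but blue is not meant.

How it is judged:
On the way, in this order (a step that is already met when the one before it is completed fails the run):
1. both tins stand released on opposite pans, and the beam has come to rest leaning to one side (((horizontal distance between tin_1_mid and pan_left below 0.025 m and distance between tin_1_mid and pan_left below 0.047 m and angle between each of tin_1_mid, tin_2_mid's own z axis and vertical below 0.3 rad and horizontal distance between tin_2_mid and pan_right below 0.025 m and distance between tin_2_mid and pan_right below 0.047 m and linear speed of each of tin_1, tin_2 below 0.02 m/s and contact force between the fingers and tin_1 below 0.1 N and contact force between the fingers and tin_2 below 0.1 N and velocity of joint beam between -0.05 and 0.05 rad/s and contact force between each of the fingers, the arm and beam below 0.1 N and (value of joint beam above 0.06 rad or value of joint beam below -0.06 rad)) or (horizontal distance between tin_2_mid and pan_left below 0.025 m and distance between tin_2_mid and pan_left below 0.047 m and angle between each of tin_2_mid, tin_1_mid's own z axis and vertical below 0.3 rad and horizontal distance between tin_1_mid and pan_right below 0.025 m and distance between tin_1_mid and pan_right below 0.047 m and linear speed of each of tin_1, tin_2 below 0.02 m/s and contact force between the fingers and tin_1 below 0.1 N and contact force between the fingers and tin_2 below 0.1 N and velocity of joint beam between -0.05 and 0.05 rad/s and contact force between each of the fingers, the arm and beam below 0.1 N and (value of joint beam above 0.06 rad or value of joint beam below -0.06 rad)))), for 0.3 s.
2. one tin is in the bore of the burner base with the carrier pressed down (((x of tin_1_mid in the frame of burner between -0.004 and 0.004 m and y of tin_1_mid in the frame of burner between -0.016 and 0.016 m and z of tin_1_mid in the frame of burner below 0.0735 m and angle between tin_1_mid's own z axis and vertical below 0.06 rad and value of joint lift above 0.0065 m) or (x of tin_2_mid in the frame of burner between -0.004 and 0.004 m and y of tin_2_mid in the frame of burner between -0.016 and 0.016 m and z of tin_2_mid in the frame of burner below 0.0735 m and angle between tin_2_mid's own z axis and vertical below 0.06 rad and value of joint lift above 0.0065 m))), for 0.2 s.
At the end, for the whole second after the job is handed in: Fuller tin let go in the bore, upright within 0.06 rad, carrier at least 6.5 of 8 mm down, tin centre below 73.5 mm; lighter tin at rest on its pan, within 25 mm of the pan centre, beam leaning to it by 0.04 to 0.135 rad (the fuller tin would bring it to the stop) (((x of tin_1_mid in the frame of burner between -0.004 and 0.004 m and y of tin_1_mid in the frame of burner between -0.016 and 0.016 m and z of tin_1_mid in the frame of burner below 0.0735 m and angle between tin_1_mid's own z axis and vertical below 0.06 rad and value of joint lift above 0.0065 m and linear speed of each of tin_1, tin_2 below 0.02 m/s and contact force between the fingers and tin_1 below 0.1 N and contact force between the fingers and tin_2 below 0.1 N and velocity of joint beam between -0.05 and 0.05 rad/s and contact force between each of the fingers, the arm and beam below 0.1 N and ((horizontal distance between tin_2_mid and pan_left below 0.025 m and distance between tin_2_mid and pan_left below 0.047 m and angle between tin_2_mid's own z axis and vertical below 0.3 rad and value of joint beam between -0.135 and -0.04 rad) or (horizontal distance between tin_2_mid and pan_right below 0.025 m and distance between tin_2_mid and pan_right below 0.047 m and angle between tin_2_mid's own z axis and vertical below 0.3 rad and value of joint beam between 0.04 and 0.135 rad))) or (x of tin_2_mid in the frame of burner between -0.004 and 0.004 m and y of tin_2_mid in the frame of burner between -0.016 and 0.016 m and z of tin_2_mid in the frame of burner below 0.0735 m and angle between tin_2_mid's own z axis and vertical below 0.06 rad and value of joint lift above 0.0065 m and linear speed of each of tin_1, tin_2 below 0.02 m/s and contact force between the fingers and tin_1 below 0.1 N and contact force between the fingers and tin_2 below 0.1 N and velocity of joint beam between -0.05 and 0.05 rad/s and contact force between each of the fingers, the arm and beam below 0.1 N and ((horizontal distance between tin_1_mid and pan_left below 0.025 m and distance between tin_1_mid and pan_left below 0.047 m and angle between tin_1_mid's own z axis and vertical below 0.3 rad and value of joint beam between -0.135 and -0.04 rad) or (horizontal distance between tin_1_mid and pan_right below 0.025 m and distance between tin_1_mid and pan_right below 0.047 m and angle between tin_1_mid's own z axis and vertical below 0.3 rad and value of joint beam between 0.04 and 0.135 rad))))); the robot touches nothing.
It fails at once if a tin is forced against the burner base (more than 30 N) (contact force between any of tin_1, tin_2 and burner above 30 N).
It fails at once if a tin is banged or pressed onto the balance (more than 25 N) (contact force between any of tin_1, tin_2 and balance above 25 N).
It fails at once if the robot itself pushes on the balance or on the burner base (more than 5 N) (contact force between any of the arm, the fingers and balance above 5 N or contact force between any of the arm, the fingers and burner above 5 N).
It fails at once if a tin is tipped over (angle between any of tin_1_mid, tin_2_mid's own z axis and vertical above 0.7 rad).
It fails at once if the food can, the carton or the spice jar is moved by more than 25 mm (distance of any of food_can, tray_box, spice_jar from where it was at the start of the episode above 0.025 m).
It also fails if it takes over 72 s, if anything falls off the work surface, if the arm or the gripper's body presses on something with over 40 N, if the wrist force passes 120 N, or if a joint passes its speed limit or range.

## Robot

A 6-joint arm with a two-finger parallel gripper is mounted at the origin on the work surface. World frame = base frame: x ahead of the robot, y to its left, z up, the work surface at z = 0. Lengths are in m, angles in rad, forces in N, time in s.
With the tool pointing down it reaches from about 0.35 to 0.775 m from the base axis. Payload 5.5 kg.
Tool frame: the origin (TCP) lies midway between the tips of the shut fingers; the grasp point (between the pads) lies 19 mm behind it; z points along the fingers, y is the line along which they close (so a half turn about z gives the same grasp; the last joint's range is limited). The gripper opens to 85 mm and grips with 20 to 120 N. Pads are 22 mm wide; open, the fingers measure 114 mm over their backs; the gripper's body (76 mm by 85 mm) begins 54 mm behind the grasp point. The pads swing forward as they close: fully open they stand 13 mm farther back than shut.
Start: joints at [1.074, 0.313, 0.046, 1.304, 0, 1.431], TCP at [0.201, 0.539, 0.231] pointing down, gripper open.
Joint ranges: [-2.76, 2.76], [-0.86, 1.69], [-1.03, 1.26], [-2.2, 2.34], [-1.47, 1.5], [-3.14, 3.14]. Speed limits (rad/s): [2.57, 2.57, 3.14, 3.14, 3.14, 3.14].

## Interface

Orientations are given as a unit quaternion [w, x, y, z].
In Python, from workcell import env gives the robot as it stands.
- The arm moves only by the tool move_arm, never from a script. Its argument "targets" is a list of rows, each a list of 3 entries, a list of its own where there are three numbers: the shift along the tool's x, y, z in mm, then the turn, a rotation vector about the tool's x, y, z in units of 10 degrees (1.0 is 10 degrees), then the closure, from -1 (fully open) to 1 (shut). In form: [[[dx, dy, dz], [ax, ay, az], gripper], ...]. A call has 1 to 5 rows; each row is the pose to reach, as a shift and turn from the pose commanded when the call began, along the tool's axes at that moment; what a row does not reach only later rows make up. A row lasts 1/8 s, in which the tool goes at most 62.5 mm and 10.7 degrees, less where a joint would pass 70% of its speed; a pose out of reach is approached as far as the arm can. A call with a gripper value outside its range is refused whole. The fingers move at their own pace and stop on an object; "squeeze" is the grip in N (left out, the last holds). Time passes only in rows, so rows that repeat a pose let the fingers close. It gives the time, the measured TCP pose, the force, the opening and the grip force at its end, in the units of the state.
- env.get_state(): the state, without advancing time (a new reading comes with each control period).
- env.read_camera(name): name is "scene" or "top" or "wrist"; returns a dict with "pixels" (400x640x3 uint8, red, green, blue), "fovy" (degrees; the focal length in pixels is half the picture's height over the tangent of half this angle, whatever the lens; pixels are square), "cx", "cy" (the principal point, pixels), "dist_coeffs" ([k1, k2, p1, p2, k3] as OpenCV has them; the pictures are not rectified), "extrinsics" (4x4, takes a point from world to camera coordinates); the wrist camera has in their place "mount" (4x4, takes a point from camera to tool coordinates, whose origin is the TCP and whose axes are the flange's). Camera axes: x right, y up, looking along -z (the intrinsics and any distortion apply to the point x, -y, -z); pixel columns grow to the right and rows downward; lengths in m; the calibration is good to about 2 mm. A picture is of the moment at which its call begins: read the wrist's pose just before it. There is no depth.
- env.hand_in(): hands the job in; it is judged then, once.
Trained networks look in a picture, given as the dict that the camera call returned (one of the last four; its "shot" number tells which), for a name from the list of things; names that differ only in an ending like _2 or _b are one class to them, and where a whole thing is asked for, a point or a joint stands for the part that bears it (a point fixed in the world has none). Each returns a list of dicts, best first, with "confidence" (0 to 1); they miss things now and then, are a little off and sometimes report something else, mostly with a low value. They report only what shows in the picture. A call takes as long as a camera call. They do not tell look-alikes from the thing itself.
- env.spot_in(thing, picture): "centre" ([x, y, z] in m, in world coordinates, good to about 4 mm: the middle of the surface that is visible of it).
- env.regions_of(thing, picture): "mask" (400x640 bool, what is visible of it).
- env.landmark_of(thing, picture): "centre" ([x, y, z] in m, in world coordinates, good to about 4 mm: a listed point, or the origin of a listed thing).
The state is a dict: "clock": time; "joint_pos": joint angles; "qvel": joint speeds; "tau": joint torques, N m; "tcp_pos": TCP position; "orientation": TCP orientation; "wrist_force": force on the tool from outside, world axes, zero at the start; "ft_torque": the same for the moment, N m; "finger_gap": finger opening in m; "grip_force": force on a finger pad.
Only numpy, scipy, OpenCV 4.12 (cv2) and the standard library are available. Lean on these libraries where they do the work, as an engineer would, in place of code of your own. Each camera call takes 0.05 s, during which the arm holds its last target. There are 200 camera calls.

## Working session

There is one attempt and no reset: what is moved stays moved. The work goes in short steps, Python scripts to look and compute and a tool call to move; the robot and the scene stay as the last step left them, time stands still between calls to the robot, and variables do not carry over. Pictures are saved under pics/ and viewed, at most 11 in all, crops included, and the job is handed in when it is done.

Besides the shell and the picture viewer there is one more tool, called after "Call:" by a JSON object that holds its "api" and its "payload". move_arm: Moves the arm, as the interface text tells. Its arguments: {"type":"object","properties":{"targets":{"type":"array","items":{"type":"array"}},"squeeze":{"type":"number"}},"required":["targets"]}

```bash
mkdir -p pics; ls
cat > h.py <<'E'
from workcell import env
import numpy as np, cv2
from scipy.spatial.transform import Rotation as R
def K(p):
    f=200/np.tan(np.radians(p['fovy'])/2); return np.array([[f,0,p['cx']],[0,f,p['cy']],[0,0,1]])
def ray(p,uv,z,E=None):
    """pixels (n,2) -> world at height z"""
    E=p['extrinsics'] if E is None else E
    E=np.array(E); u=cv2.undistortPoints(np.array(uv,float).reshape(-1,1,2),K(p),np.array(p['dist_coeffs'],float)).reshape(-1,2)
    d=np.c_[u[:,0],-u[:,1],-np.ones(len(u))]@E[:3,:3]; c=-E[:3,:3].T@E[:3,3]
    return c+d*((z-c[2])/d[:,2])[:,None]
def proj(p,X,E=None):
    E=np.array(p['extrinsics'] if E is None else E); X=np.atleast_2d(X)@E[:3,:3].T+E[:3,3]
    return cv2.projectPoints(X*[1,-1,-1],np.zeros(3),np.zeros(3),K(p),np.array(p['dist_coeffs'],float))[0].reshape(-1,2)
def wristE(p,s):
    q=s['orientation']; T=np.eye(4); T[:3,:3]=R.from_quat([q[1],q[2],q[3],q[0]]).as_matrix(); T[:3,3]=s['tcp_pos']
    return np.linalg.inv(T@np.array(p['mount']))
def save(p,n): cv2.imwrite('pics/'+n+'.png',cv2.cvtColor(p['pixels'],cv2.COLOR_RGB2BGR))
E
python3 - <<'E'
from h import *
np.set_printoptions(precision=4,suppress=True)
s=env.get_state();print(s['tcp_pos'],s['orientation'],s['finger_gap'])
for c in ['top','scene']:
    p=env.read_camera(c);save(p,c+'0')
    for t in ['tin_1_mid','balance','pan_left','pan_right','burner','food_can','tray_box','spice_jar']:
        for d in env.landmark_of(t,p)[:4]: print(c,t,np.array(d['centre']),round(d['confidence'],2))
E
```

```text
pics
[0.2006 0.5383 0.2304] [-0.0003  0.1775  0.9841 -0.0009] 0.08522207622920644
top tin_1_mid [ 0.4425 -0.1104  0.039 ] 0.67
top tin_1_mid [ 0.4056 -0.3662  0.0004] 0.49
top balance [ 0.5675 -0.1595 -0.0028] 0.56
top balance [ 0.5768 -0.0467  0.0621] 0.19
top pan_left [ 0.5753 -0.0478  0.062 ] 0.75
top pan_right [ 0.5644 -0.2663  0.0603] 0.61
top burner [0.6087 0.1831 0.0043] 0.63
top food_can [0.7543 0.0161 0.0006] 0.58
top tray_box [ 0.4052 -0.3603 -0.002 ] 0.59
top tray_box [0.7546 0.0134 0.0009] 0.2
top spice_jar [ 0.404   0.3417 -0.0007] 0.64
scene tin_1_mid [ 0.4369 -0.1106  0.0353] 0.62
scene tin_1_mid [0.6116 0.1832 0.0032] 0.37
scene balance [ 0.57   -0.1602 -0.0016] 0.97
scene pan_left [ 0.5811 -0.046   0.0592] 0.62
scene pan_right [ 0.5614 -0.268   0.0575] 0.89
scene pan_right [0.7552 0.0127 0.0004] 0.45
scene burner [0.6113 0.186  0.0052] 0.59
scene food_can [0.757  0.0132 0.0013] 0.58
scene tray_box [ 0.403  -0.3599  0.0007] 0.56
scene spice_jar [ 0.4077  0.3339 -0.0004] 0.69
```

View pics/top0.png

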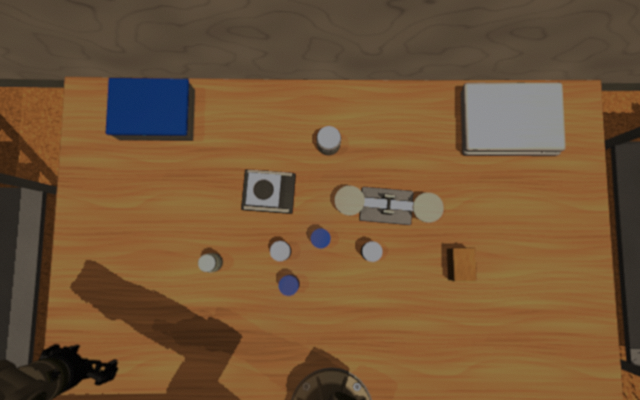

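View pics/scene0.png

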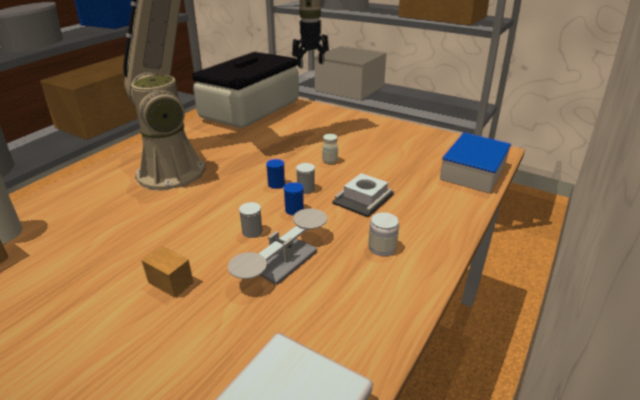

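The top view shows the steel tins at about (280,251) and (372,251), with blue decoys at (320,239) and (288,285). The balance pans are at (349,200) and (428,207), and the bore is at (263,189). The scene view agrees. Next I fit the cylinder positions.

```bash
cat >> h.py <<'E'
from scipy.optimize import minimize
def cylhull(p,x,y,r,z0,z1,E=None):
    a=np.linspace(0,2*np.pi,40); c=np.c_[x+r*np.cos(a),y+r*np.sin(a)]
    P=np.vstack([np.c_[c,0*a+z0],np.c_[c,0*a+z1]]); return cv2.convexHull(proj(p,P,E).astype(np.float32))
def fit(p,mask,x,y,r=.027,z0=0,z1=.075,E=None):
    def cost(v):
        S=8; m=np.zeros(mask.shape,np.float32)
        big=np.zeros((mask.shape[0]*4,mask.shape[1]*4),np.uint8)
        cv2.fillPoly(big,[np.round((cylhull(p,v[0],v[1],r,z0,z1,E)*4+1.5)*16).astype(np.int32)],1,shift=4)
        m=big.reshape(mask.shape[0],4,-1,4).mean((1,3)); return np.abs(m-mask).sum()/m.sum()
    o=minimize(cost,[x,y],method='Nelder-Mead',options=dict(initial_simplex=[[x,y],[x+.01,y],[x,y+.01]],maxiter=50,xatol=2e-4))
    return o.x,o.fun
def plan(*targets):
    """world targets (x,y,z,yaw of tool y deg) -> rows from measured pose"""
    s=env.get_state(); q=s['orientation']; R0=R.from_quat([q[1],q[2],q[3],q[0]]); print('at',np.round(s['tcp_pos'],4),'tooly yaw',np.degrees(np.arctan2(*R0.as_matrix()[[1,0],1])).round(2))
    for x,y,z,w in targets:
        w=np.radians(w); yt=np.array([np.cos(w),np.sin(w),0]); zt=np.array([0,0,-1.]); Rt=R.from_matrix(np.c_[np.cross(yt,zt),yt,zt])
        d=R0.inv().apply(np.array([x,y,z])-s['tcp_pos'])*1000; rv=np.degrees((R0.inv()*Rt).as_rotvec())/10
        print((x,y,z),'->',np.round(d,1).tolist(),np.round(rv,2).tolist())
E
python3 - <<'E'
from h import *
np.set_printoptions(precision=4,suppress=True)
cams={c:env.read_camera(c) for c in ['top','scene']}
p=cams['top']
print('ray tins',ray(p,[[280,251],[372,251],[320,239],[288,285]],.07),'bore',ray(p,[[263,189]],.046))
g={'A':ray(p,[[280,251]],.06)[0][:2],'B':ray(p,[[372,251]],.06)[0][:2]}
for c,p in cams.items():
    ms=[np.array(d['mask']) for d in env.regions_of('tin_1_mid',p)]
    for m in ms: print(c,'mask',m.sum(),np.argwhere(m).mean(0)[::-1])
    hsv=cv2.cvtColor(p['pixels'],cv2.COLOR_RGB2HSV); sat=(hsv[...,1]<75)
    for k,v in g.items():
        h=cylhull(p,*v,.027,0,.075); w=np.zeros(sat.shape,np.uint8); cv2.fillPoly(w,[h.astype(np.int32)],1); w=cv2.dilate(w,np.ones((13,13)))
        print(c,k,fit(p,(sat&(w>0)).astype(float),*v))
        for m in ms:
            if (m&(w>0)).sum()>.6*m.sum(): print('  net',fit(p,m.astype(float),*v))
plan((.60,.185,.32,17),(.44,.14,.3,17))
E
```

```text
ray tins [[ 0.4363  0.1411  0.07  ]
 [ 0.4378 -0.1109  0.07  ]
 [ 0.4697  0.0317  0.07  ]
 [ 0.3449  0.1177  0.07  ]] bore [[0.6107 0.1944 0.046 ]]
top mask 356 [370.9916 250.7247]
top A (array([0.4378, 0.1434]), np.float64(0.052422986849216355))
top B (array([ 0.4381, -0.1114]), np.float64(0.0749472202674173))
  net (array([ 0.4388, -0.1103]), np.float64(0.06066467381747846))
scene mask 689 [250.3919 219.3179]
scene A (array([0.4373, 0.143 ]), np.float64(0.2388986526069127))
scene B (array([ 0.437 , -0.1077]), np.float64(0.1174096174096174))
  net (array([ 0.4388, -0.1106]), np.float64(0.051190372372896135))
at [0.2009 0.5388 0.2313] tooly yaw 69.55
(0.6, 0.185, 0.32) -> [-497.6, -192.1, -88.7] [0.0, 0.0, 5.26]
(0.44, 0.14, 0.3) -> [-363.4, -290.2, -68.7] [0.0, 0.0, 5.26]
```

Call:
{"api": "move_arm", "payload": {"targets": [[[-50,-20,-40],[0,0,0.6],-1],[[-100,-40,-80],[0,0,1.2],-1],[[-150,-60,-89],[0,0,1.8],-1],[[-200,-80,-89],[0,0,2.4],-1],[[-250,-100,-89],[0,0,3.0],-1]], "squeeze": 50}}

```text
clock: 1.72
tcp_pos: [0.4015, 0.3566, 0.3209]
orientation: [0.0, 0.428, 0.904, 0.001]
wrist_force: [-0.5, -0.5, 0.2]
finger_gap: 0.0855
grip_force: 0.0
```

```bash
python3 -c "
from h import *
plan((.58,.19,.30,17))"
```

```text
at [0.4015 0.3566 0.3209] tooly yaw 39.36
(0.58, 0.19, 0.3) -> [-242.0, 32.3, 20.9] [0.01, -0.0, 2.24]
```

Call:
{"api": "move_arm", "payload": {"targets": [[[-60,8,5],[0,0,0.6],-1],[[-120,16,10],[0,0,1.2],-1],[[-180,24,15],[0,0,1.8],-1],[[-242,32,21],[0,0,2.24],-1],[[-242,32,21],[0,0,2.24],-1]]}}

```text
clock: 2.35
tcp_pos: [0.5816, 0.188, 0.2973]
orientation: [-0.0, 0.596, 0.803, -0.001]
wrist_force: [-1.4, 0.5, 0.7]
finger_gap: 0.0854
grip_force: 0.0
```

Run:
```python
from h import *
np.set_printoptions(precision=4,suppress=True)
s=env.get_state(); p=env.read_camera('wrist'); save(p,'w1'); np.savez('w1.npz',E=wristE(p,s))
E=wristE(p,s); print('cam pos',-E[:3,:3].T@E[:3,3], p['mount'])
print('bore guess px',proj(p,[.61,.19,.046],E), 'A',proj(p,[.4375,.143,.075],E))
for d in env.landmark_of('burner',p)[:2]: print(d['centre'],d['confidence'])
plan((.4375,.143,.2,17))
```

```text
cam pos [0.5572 0.2695 0.4378] [[ 0.0002  0.9448  0.3276  0.085 ]
 [ 1.     -0.0001 -0.0002 -0.    ]
 [-0.0001  0.3276 -0.9448 -0.1405]
 [ 0.      0.      0.      1.    ]]
bore guess px [[341.7158 164.6209]] A [[187.5186 166.3626]]
[0.6139, 0.1827, 0.0003] 0.72
at [0.5791 0.1909 0.2987] tooly yaw 17.08
(0.4375, 0.143, 0.2) -> [-4.3, -149.3, 98.9] [-0.01, -0.0, 0.01]
```

View pics/w1.png

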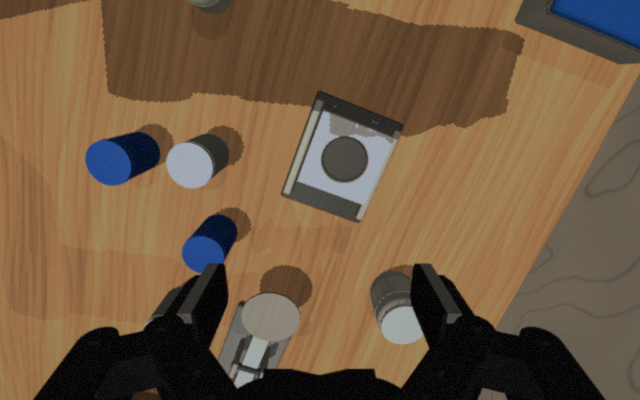

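The wrist view shows the bore at about (345,159) on the block, steel tin A at (190,165), and the left pan at (270,315). I'll measure all three from this picture.

Run:
```python
from h import *
np.set_printoptions(precision=4,suppress=True)
s=env.get_state(); p=env.read_camera('wrist'); E=wristE(p,s); im=p['pixels']
g=cv2.cvtColor(im,cv2.COLOR_RGB2GRAY); 
w=g[125:195,310:382]; print('grey',g[159,310:385:3], g[125:200:3,345])
for th in (90,105,120):
    n,l,st,c=cv2.connectedComponentsWithStats((w<th).astype(np.uint8)); k=l[34,35]
    m=(l==k).astype(np.uint8); m=cv2.morphologyEx(m,cv2.MORPH_OPEN,np.ones((5,5)))
    cn=max(cv2.findContours(m,cv2.RETR_EXTERNAL,cv2.CHAIN_APPROX_NONE)[0],key=cv2.contourArea)
    pts=cn.reshape(-1,2)+[310,125]
    X=ray(p,pts,.046,E)[:,:2]
    A=np.c_[2*X,np.ones(len(X))]; sol=np.linalg.lstsq(A,(X**2).sum(1),rcond=None)[0]; r=np.sqrt(sol[2]+sol[:2]@sol[:2]); print(th,k,len(pts),'bore',sol[:2],'r',r)
hsv=cv2.cvtColor(im,cv2.COLOR_RGB2HSV); a=(hsv[...,1]<75).astype(np.uint8)
n,l,st,c=cv2.connectedComponentsWithStats(a); k=l[165,190]; print('tinA',st[k],fit(p,(l==k).astype(float),.4375,.143,E=E))
bl=((hsv[...,0]>100)&(hsv[...,0]<130)&(hsv[...,1]>150)).astype(np.uint8); n,l,st,c=cv2.connectedComponentsWithStats(bl)
for u,v,x,y in((110,160,.345,.118),(210,245,.47,.03)): print('blue',fit(p,(l==l[v,u]).astype(float),x,y,E=E))
for t in ['pan_left']:
    for d in env.regions_of(t,p)[:1]:
        m=np.array(d['mask']); X=ray(p,np.argwhere(m)[:,::-1],.061,E); print(t,X.mean(0), np.ptp(X,axis=0))
# block dark plate corners
print('plate',ray(p,[[320,93],[403,126],[361,221],[282,194]],.0,E)[:,:2])
```

```text
grey [169 167 170 167 109  72  76  71  74  74  74  79  73  71  73  68  73  71
  71  67 163 167 169 166 170] [125 122 125 125 127  65  74  72  75  72  72  73  70  72  75  75  68  73
  74  59 126 169 167 169 170]
90 3 125 bore [0.6108 0.197 ] r 0.027518052572406818
105 3 129 bore [0.6109 0.197 ] r 0.02786121962338888
120 9 129 bore [0.6108 0.1969] r 0.028233695463598107
tinA [ 168  136   62   55 2449] (array([0.4383, 0.1439]), np.float64(0.039796069890610304))
blue (array([0.3474, 0.1198]), np.float64(0.09944007072790806))
blue (array([0.4742, 0.0334]), np.float64(0.17582208705569283))
pan_left [ 0.5774 -0.0638  0.061 ] [0.0819 0.1842 0.    ]
plate [[0.5576 0.2651]
 [0.6753 0.2577]
 [0.6675 0.1122]
 [0.5464 0.1184]]
```

```bash
python3 -c "
from h import *
plan((.438,.1438,.16,-13),(.438,.1438,.030,-13))"
```

```text
at [0.5783 0.1923 0.2996] tooly yaw 17.23
(0.438, 0.1438, 0.16) -> [-4.9, -148.3, 139.6] [-0.0, -0.0, 3.02]
(0.438, 0.1438, 0.03) -> [-4.9, -148.3, 269.6] [-0.0, -0.0, 3.02]
```

Call:
{"api": "move_arm", "payload": {"targets": [[[-1,-40,30],[0,0,0.8],-1],[[-2,-80,60],[0,0,1.6],-1],[[-4,-120,95],[0,0,2.4],-1],[[-5,-148,125],[0,0,3.0],-1],[[-5,-148,140],[0,0,3.0],-1]]}}

```text
clock: 3.18
tcp_pos: [0.4353, 0.1439, 0.1585]
orientation: [-0.001, 0.781, 0.625, -0.001]
wrist_force: [1.3, 0.5, 0.4]
finger_gap: 0.0855
grip_force: 0.0
```

```bash
python3 -c "
from h import *
plan((.438,.1438,.030,-13))"
```

```text
at [0.4353 0.1439 0.1585] tooly yaw -12.69
(0.438, 0.1438, 0.03) -> [0.6, 2.9, 128.5] [-0.01, 0.0, 0.03]
```

Call:
{"api": "move_arm", "payload": {"targets": [[[0,0.5,30],[0,0,0],-1],[[0,0.5,65],[0,0,0],-1],[[0,0.5,100],[0,0,0],-1],[[0,0.5,125],[0,0,0],-1],[[0,0.5,128],[0,0,0],-1]]}}

```text
clock: 3.8
tcp_pos: [0.4392, 0.1439, 0.0305]
orientation: [-0.0, 0.781, 0.625, -0.001]
wrist_force: [0.2, -0.5, 0.0]
finger_gap: 0.0854
grip_force: 0.0
```

Call:
{"api": "move_arm", "payload": {"targets": [[[0,0,0],[0,0,0],1],[[0,0,0],[0,0,0],1],[[0,0,0],[0,0,0],1],[[0,0,0],[0,0,0],1],[[0,0,0],[0,0,0],1]], "squeeze": 40}}

```text
clock: 4.42
tcp_pos: [0.4407, 0.1436, 0.0329]
orientation: [0.0, 0.782, 0.624, 0.001]
wrist_force: [-1.2, 1.2, 6.3]
finger_gap: 0.0536
grip_force: 42.0
```

```bash
python3 -c "
from h import *
print(env.get_state()['grip_force'],env.get_state()['finger_gap'])
plan((.438,.1438,.19,-13),(.578,-.047,.19,-4),(.578,-.047,.105,-4))"
```

```text
41.99055494740605 0.05363231806559421
at [0.4407 0.1436 0.0329] tooly yaw -12.82
(0.438, 0.1438, 0.19) -> [-0.1, -2.3, -157.1] [0.01, -0.01, 0.02]
(0.578, -0.047, 0.19) -> [-155.1, 176.5, -157.0] [0.01, -0.01, -0.88]
(0.578, -0.047, 0.105) -> [-155.3, 176.3, -72.0] [0.01, -0.01, -0.88]
```

Call:
{"api": "move_arm", "payload": {"targets": [[[0,0,-30],[0,0,0],1],[[0,0,-90],[0,0,0],1],[[-40,44,-150],[0,0,-0.2],1],[[-80,88,-157],[0,0,-0.5],1],[[-120,132,-157],[0,0,-0.9],1]]}}

```text
clock: 5.05
tcp_pos: [0.5368, 0.0054, 0.1906]
orientation: [0.002, 0.729, 0.684, 0.002]
wrist_force: [1.8, 1.6, -2.5]
finger_gap: 0.0533
grip_force: 42.3
```

```bash
python3 -c "
from h import *
for c in ['top','scene']:
    p=env.read_camera(c)
    for t in ['pan_left','pan_right']:
        d=env.landmark_of(t,p)[:1]; print(c,t,d)
plan((.5778,-.047,.16,-4),(.5778,-.047,.105,-4))"
```

```text
top pan_left []
top pan_right [{'centre': [0.5614, -0.2693, 0.0608], 'confidence': 0.6}]
scene pan_left [{'centre': [0.5804, -0.0476, 0.0598], 'confidence': 0.66}]
scene pan_right [{'centre': [0.5601, -0.2656, 0.0609], 'confidence': 0.92}]
at [0.5337 0.0071 0.1873] tooly yaw -3.85
(0.5778, -0.047, 0.16) -> [-51.1, 47.7, 27.2] [-0.01, -0.0, 0.02]
(0.5778, -0.047, 0.105) -> [-51.1, 47.8, 82.2] [-0.01, -0.0, 0.02]
```

Call:
{"api": "move_arm", "payload": {"targets": [[[-26,24,15],[0,0,0],1],[[-52,48,40],[0,0,0],1],[[-52,49,70],[0,0,0],1],[[-52,49,78],[0,0,0],1],[[-52,49,78],[0,0,0],1]]}}

```text
clock: 5.98
tcp_pos: [0.579, -0.0472, 0.1094]
orientation: [-0.001, 0.73, 0.684, -0.0]
wrist_force: [0.5, -0.1, -2.1]
finger_gap: 0.0529
grip_force: 42.6
```

```bash
python3 -c "
from h import *
s=env.get_state();print(s['wrist_force'])
p=env.read_camera('scene');im=cv2.resize(p['pixels'][150:310,190:410],None,fx=3,fy=3,interpolation=cv2.INTER_CUBIC);cv2.imwrite('pics/s2.png',im[...,::-1])
plan((.579,-.047,.0945,-4))"
```

```text
[ 0.46105447 -0.10532024 -2.11299981]
at [ 0.5798 -0.0475  0.1104] tooly yaw -3.76
(0.579, -0.047, 0.0945) -> [0.4, -0.9, 15.9] [0.0, -0.0, 0.02]
```

View pics/s2.png

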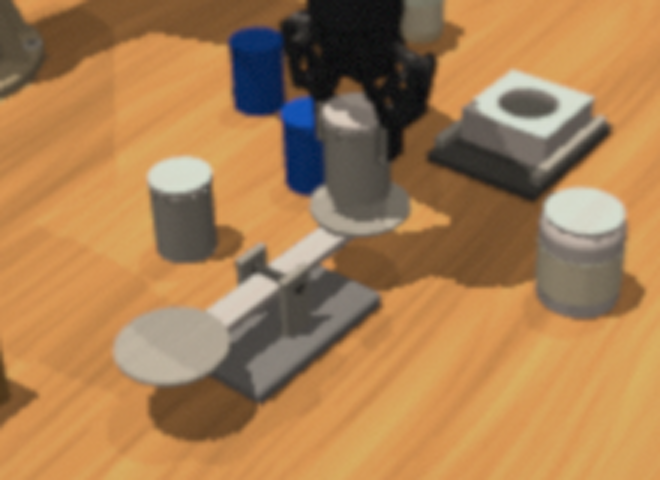

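The tin hangs upright over the left pan, centred, about 15 mm above it.

Call:
{"api": "move_arm", "payload": {"targets": [[[0.4,-1,6],[0,0,0],1],[[0.4,-1,12],[0,0,0],1],[[0.4,-1,18],[0,0,0],1],[[0.4,-1,23],[0,0,0],1],[[0.4,-1,27],[0,0,0],1]]}}

```text
clock: 6.65
tcp_pos: [0.5792, -0.048, 0.0824]
orientation: [0.0, 0.73, 0.683, 0.0]
wrist_force: [0.8, -0.5, -0.3]
finger_gap: 0.0533
grip_force: 42.8
```

Call:
{"api": "move_arm", "payload": {"targets": [[[0,0,0],[0,0,0],1],[[0,0,0],[0,0,0],1]]}}

```text
clock: 6.9
tcp_pos: [0.5791, -0.048, 0.0827]
orientation: [-0.0, 0.73, 0.683, 0.0]
wrist_force: [0.4, 0.3, 0.4]
finger_gap: 0.0531
grip_force: 42.8
```

Call:
{"api": "move_arm", "payload": {"targets": [[[0,0,0],[0,0,0],-0.25],[[0,0,0],[0,0,0],-0.4],[[0,0,0],[0,0,0],-0.6],[[0,0,0],[0,0,0],-0.8],[[0,0,0],[0,0,0],-1]]}}

```text
clock: 7.52
tcp_pos: [0.579, -0.048, 0.0826]
orientation: [0.0, 0.73, 0.683, 0.0]
wrist_force: [0.1, -0.1, 0.4]
finger_gap: 0.0854
grip_force: 0.0
```

```bash
python3 -c "
from h import *
p=env.read_camera('scene');im=cv2.resize(p['pixels'][150:310,190:410],None,fx=3,fy=3,interpolation=cv2.INTER_CUBIC);cv2.imwrite('pics/s3.png',im[...,::-1])
plan((.579,-.047,.16,-4),(.4385,-.1108,.16,-14),(.4385,-.1108,.03,-14))"
```

```text
at [ 0.579  -0.048   0.0826] tooly yaw -3.85
(0.579, -0.047, 0.16) -> [1.0, -0.1, -77.4] [0.0, 0.0, 0.02]
(0.4385, -0.1108, 0.16) -> [-72.0, -136.0, -77.4] [0.0, -0.0, 1.02]
(0.4385, -0.1108, 0.03) -> [-72.0, -136.0, 52.6] [0.0, -0.0, 1.02]
```

View pics/s3.png

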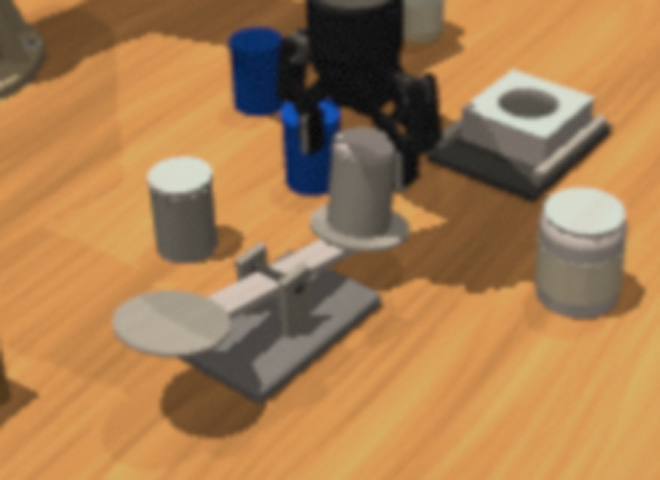

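Tin A is released and standing, with the left pan sunk and the right pan raised.

Call:
{"api": "move_arm", "payload": {"targets": [[[0,0,-40],[0,0,0],-1],[[0,0,-85],[0,0,0],-1],[[-20,-40,-95],[0,0,0.3],-1],[[-45,-88,-95],[0,0,0.6],-1],[[-72,-136,-85],[0,0,1.0],-1]]}}

```text
clock: 8.2
tcp_pos: [0.438, -0.1114, 0.1683]
orientation: [0.001, 0.788, 0.616, 0.001]
wrist_force: [-0.4, -1.3, 1.2]
finger_gap: 0.0854
grip_force: 0.0
```

Call:
{"api": "move_arm", "payload": {"targets": [[[0,0,20],[0,0,0],-1],[[0,0,20],[0,0,0],-1]]}}

```text
clock: 8.45
tcp_pos: [0.4372, -0.1106, 0.1468]
orientation: [-0.001, 0.787, 0.616, -0.0]
wrist_force: [0.8, 0.3, 0.7]
finger_gap: 0.0853
grip_force: 0.0
```

Run:
```python
from h import *
np.set_printoptions(precision=4,suppress=True)
p=env.read_camera('scene'); q=env.read_camera('top')
for t in ['beam']: print([ (d['centre'],d['confidence']) for d in env.landmark_of('pan_right',p)[:1]+env.landmark_of('pan_right',q)[:1]+env.landmark_of('pan_left',p)[:1]])
for d in env.landmark_of('tin_1_mid',p)[:3]+env.landmark_of('tin_1_mid',q)[:3]: print(d['centre'],d['confidence'])
plan((.4385,-.1108,.03,-14))
```

```text
[([0.5615, -0.2632, 0.0793], 0.89), ([0.5626, -0.2663, 0.0774], 0.74), ([0.5818, -0.0467, 0.0434], 0.57)]
[0.436, -0.1123, 0.0378] 0.67
[0.437, -0.1109, 0.0382] 0.45
at [ 0.4392 -0.1106  0.148 ] tooly yaw -13.8
(0.4385, -0.1108, 0.03) -> [-0.3, -0.8, 118.0] [0.0, 0.0, 0.02]
```

Call:
{"api": "move_arm", "payload": {"targets": [[[0,-1,35],[0,0,0],-1],[[0,-1,75],[0,0,0],-1],[[0,-1,105],[0,0,0],-1],[[0,-1,116],[0,0,0],-1],[[0,-1,117],[0,0,0],-1]]}}

```text
clock: 9.43
tcp_pos: [0.4376, -0.1103, 0.0304]
orientation: [-0.0, 0.787, 0.617, -0.0]
wrist_force: [0.3, -0.9, 0.9]
finger_gap: 0.0854
grip_force: 0.0
```

Call:
{"api": "move_arm", "payload": {"targets": [[[0,0,0],[0,0,0],1],[[0,0,0],[0,0,0],1],[[0,0,0],[0,0,0],1],[[0,0,0],[0,0,0],1],[[0,0,0],[0,0,0],1]]}}

```text
clock: 10.05
tcp_pos: [0.4386, -0.1109, 0.0319]
orientation: [0.001, 0.787, 0.617, 0.001]
wrist_force: [-1.2, -0.1, 6.2]
finger_gap: 0.0533
grip_force: 41.9
```

```bash
python3 -c "
from h import *
plan((.4385,-.1108,.18,-14),(.562,-.266,.18,-4),(.562,-.266,.125,-4))"
```

```text
at [ 0.4386 -0.1109  0.0319] tooly yaw -13.84
(0.4385, -0.1108, 0.18) -> [0.0, 0.3, -148.1] [0.01, 0.0, 0.02]
(0.562, -0.266, 0.18) -> [-121.1, 157.3, -147.6] [0.01, 0.0, -0.98]
(0.562, -0.266, 0.125) -> [-121.1, 157.2, -92.6] [0.01, 0.0, -0.98]
```

Call:
{"api": "move_arm", "payload": {"targets": [[[0,0,-50],[0,0,0],1],[[0,0,-110],[0,0,0],1],[[-40,52,-148],[0,0,-0.3],1],[[-80,104,-148],[0,0,-0.6],1],[[-120,156,-140],[0,0,-1],1]]}}

```text
clock: 10.68
tcp_pos: [0.5511, -0.2521, 0.1747]
orientation: [0.002, 0.73, 0.684, 0.001]
wrist_force: [1.1, -0.0, -1.0]
finger_gap: 0.0529
grip_force: 43.2
```

```bash
python3 -c "
from h import *
plan((.562,-.263,.125,-4))"
```

```text
at [ 0.5511 -0.2521  0.1747] tooly yaw -3.7
(0.562, -0.263, 0.125) -> [-10.1, 11.4, 49.7] [0.03, 0.01, 0.03]
```

Call:
{"api": "move_arm", "payload": {"targets": [[[0,0,0],[0,0,0],1],[[0,0,25],[0,-0.7,0],1],[[0,0,45],[0,-0.7,0],1],[[0,0,45],[0,-0.7,0],1]]}}

```text
clock: 11.18
tcp_pos: [0.547, -0.2482, 0.1258]
orientation: [0.04, 0.729, 0.682, -0.045]
wrist_force: [0.3, 0.4, -0.1]
finger_gap: 0.0531
grip_force: 42.2
```

```bash
python3 -c "
from h import *
s=env.get_state();q=s['orientation'];M=R.from_quat([q[1],q[2],q[3],q[0]]).as_matrix()
print('tcp',s['tcp_pos'],'tool z',M[:,2],'tin base',np.array(s['tcp_pos'])+.032*M[:,2],s['wrist_force'])
print('shift for world dz',M.T@[0,0,-20], 'dx1cm',M.T@[10,0,0],'dy',M.T@[0,10,0])
p=env.read_camera('scene');im=cv2.resize(p['pixels'][150:310,190:410],None,fx=3,fy=3,interpolation=cv2.INTER_CUBIC);cv2.imwrite('pics/s4.png',im[...,::-1])"
```

```text
tcp [ 0.54704304 -0.24821499  0.12580983] tool z [-0.01144824 -0.11935725 -0.99278537] tin base [ 0.5466767  -0.25203442  0.0940407 ] [ 0.26136676  0.37619099 -0.07453395]
shift for world dz [ 2.39705817  0.07069783 19.85570734] dx1cm [ 0.65401488  9.97793357 -0.11448245] dy [ 9.90635112 -0.66301745 -1.19357249]
```

View pics/s4.png

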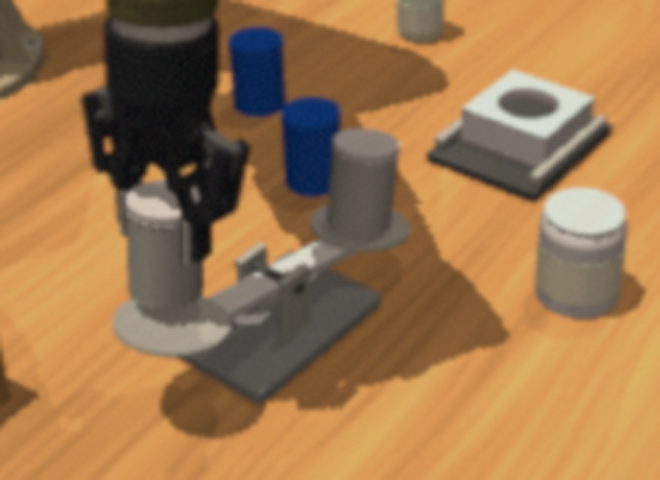

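Tin B is above the raised right pan but inboard of its centre. I'll shift it outward and lower it.

Call:
{"api": "move_arm", "payload": {"targets": [[[-7,8,1],[0,0,0],1],[[-13.4,16.4,1.5],[0,0,0],1],[[-13.4,16.4,3],[0,0,0],1],[[-12.9,16.4,8],[0,0,0],1],[[-12.4,16.4,10],[0,0,0],1]]}}

```text
clock: 11.85
tcp_pos: [0.5638, -0.2644, 0.1179]
orientation: [0.041, 0.729, 0.682, -0.045]
wrist_force: [0.2, 0.6, -0.5]
finger_gap: 0.0527
grip_force: 42.2
```

```bash
python3 -c "
from h import *
s=env.get_state();q=s['orientation'];M=R.from_quat([q[1],q[2],q[3],q[0]]).as_matrix()
print('tcp',s['tcp_pos'],'tin base',np.array(s['tcp_pos'])+.032*M[:,2],s['wrist_force'])"
```

```text
tcp [ 0.56384259 -0.26442761  0.11786679] tin base [ 0.56354479 -0.26829394  0.08610262] [ 0.16400085  0.5678579  -0.47835585]
```

Lower about 11 mm more, slowly.

Call:
{"api": "move_arm", "payload": {"targets": [[[0.4,-1,3],[0,0,0],1],[[0.7,-1,6],[0,0,0],1],[[1,-1,9],[0,0,0],1],[[1.2,-1,11],[0,0,0],1],[[1.2,-1,11],[0,0,0],1]]}}

```text
clock: 12.48
tcp_pos: [0.5634, -0.2648, 0.1074]
orientation: [0.042, 0.729, 0.682, -0.045]
wrist_force: [0.1, 0.1, -0.2]
finger_gap: 0.0533
grip_force: 42.3
```

Call:
{"api": "move_arm", "payload": {"targets": [[[0,0,0],[0,0,0],-0.25],[[0,0,0],[0,0,0],-0.4],[[0,0,0],[0,0,0],-0.6],[[0,0,0],[0,0,0],-0.8],[[0,0,0],[0,0,0],-1]]}}

```text
clock: 13.1
tcp_pos: [0.5634, -0.2648, 0.1076]
orientation: [0.042, 0.729, 0.682, -0.045]
wrist_force: [-0.5, 0.5, 0.0]
finger_gap: 0.0854
grip_force: 0.0
```

Call:
{"api": "move_arm", "payload": {"targets": [[[0,0,-20],[0,0,0],-1],[[0,0,-60],[0,0,0],-1],[[0,0,-100],[0,0.3,0],-1],[[0,0,-100],[0,0.7,0],-1],[[0,0,-100],[0,0.7,0],-1]]}}

```text
clock: 13.72
tcp_pos: [0.5643, -0.2538, 0.2071]
orientation: [0.001, 0.731, 0.682, -0.0]
wrist_force: [-0.8, 0.2, -0.6]
finger_gap: 0.0855
grip_force: 0.0
```

Run:
```python
from h import *
p=env.read_camera('scene');im=cv2.resize(p['pixels'][150:310,190:410],None,fx=3,fy=3,interpolation=cv2.INTER_CUBIC);cv2.imwrite('pics/s5.png',im[...,::-1])
q=env.read_camera('top')
for c in (p,q):
  for t in ['pan_right','pan_left','tin_1_mid']:
    for d in env.landmark_of(t,c)[:2]: print(t,np.round(d['centre'],4),round(d['confidence'],2))
```

```text
pan_right [ 0.5595 -0.2649  0.0759] 0.92
pan_left [ 0.5802 -0.0458  0.0448] 0.63
tin_1_mid [ 0.5606 -0.2642  0.1084] 0.94
pan_right [ 0.5629 -0.265   0.0748] 0.88
pan_left [ 0.5772 -0.0477  0.0453] 0.56
```

View pics/s5.png

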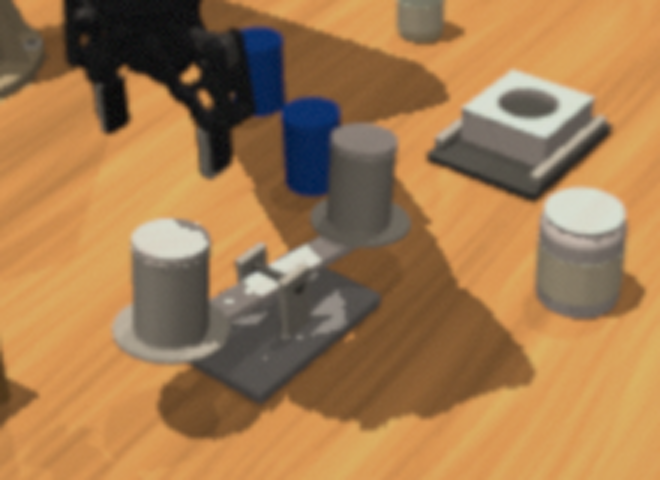

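The beam leans to the left, with pans at about 45 mm and 75 mm, so tin A on the left is the fuller one. Both tins are standing and released. Next I move over A and look with the wrist camera.

Call:
{"api": "move_arm", "payload": {"targets": [[[50,0,0],[0,0,0],-1],[[105,0,0],[0,0,0],-1],[[160,0,0],[0,0,0],-1],[[208,1,0],[0,0,0],-1],[[208,1,0],[0,0,0],-1]]}}

```text
clock: 14.75
tcp_pos: [0.5789, -0.0416, 0.207]
orientation: [-0.0, 0.729, 0.685, 0.0]
wrist_force: [-0.9, -0.3, -0.5]
finger_gap: 0.0856
grip_force: 0.0
```

Run:
```python
from h import *
s=env.get_state(); p=env.read_camera('wrist'); save(p,'w2'); E=wristE(p,s)
print(s['tcp_pos'],[ (d['centre'],round(d['confidence'],2)) for t in('tin_1_mid','pan_left') for d in env.landmark_of(t,p)[:2]])
ax=np.array([-.009,.14,.99]);
for b in [(.579,-.046,.0445)]:
    print('px base, top',proj(p,np.array([b,np.array(b)+.075*ax]),E))
m=[np.array(d['mask']) for d in env.regions_of('tin_1_mid',p)[:2]]
from scipy.optimize import minimize
def hull(x,y,t,z):
    n=np.array([.068*-np.sin(t),np.sin(t)*.998,np.cos(t)]); u=np.cross(n,[0,1,0.]);u/=np.linalg.norm(u);v=np.cross(n,u);a=np.linspace(0,6.28,40)[:,None]
    c=.027*(np.cos(a)*u+np.sin(a)*v)+[x,y,z]; return cv2.convexHull(proj(p,np.vstack([c,c+.075*n]),E).astype(np.float32))
for k in m:
    print('mask',k.sum(),np.argwhere(k).mean(0)[::-1])
    def cost(v):
        q=np.zeros(k.shape,np.uint8);cv2.fillPoly(q,[np.round(hull(v[0],v[1],.14,.0445)*16).astype(np.int32)],1,shift=4);return np.abs(q-k.astype(float)).sum()/q.sum()
    o=minimize(cost,[.579,-.046],method='Nelder-Mead',options=dict(initial_simplex=[[.579,-.046],[.587,-.046],[.579,-.038]]));print(o.x,o.fun)
```

```text
[ 0.57894799 -0.04162668  0.20695335] []
px base, top [[319.2616802  183.71017459]
 [317.61766205 198.50240695]]
mask 317 [317.52050473 367.89274448]
[ 0.57645801 -0.04693555] 1.070996640537514
```

View pics/w2.png

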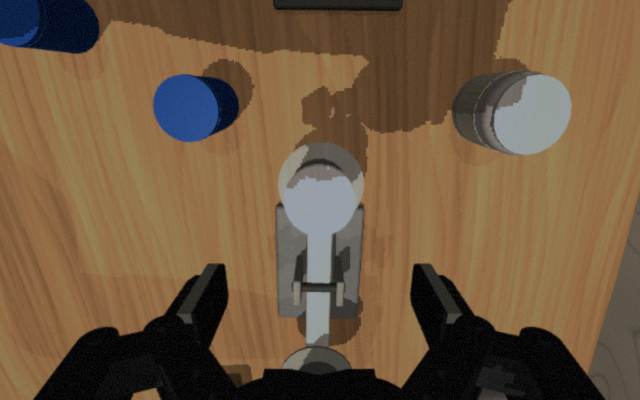

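The wrist view shows tin A's top at (319,200), within 1–2 px of the prediction for a tin centred on the pan. I'll align the tilt, descend along the tin's axis and grip.

Call:
{"api": "move_arm", "payload": {"targets": [[[9,0,0],[0,-0.4,0],-1],[[18.5,0,0],[0,-0.8,0],-1],[[18.5,0,0],[0,-0.8,0],-1],[[18.5,0,0],[0,-0.8,0],-1]]}}

```text
clock: 15.45
tcp_pos: [0.5804, -0.0278, 0.2067]
orientation: [0.047, 0.729, 0.681, -0.051]
wrist_force: [-1.1, -0.1, 0.9]
finger_gap: 0.0853
grip_force: 0.0
```

```bash
cat >> h.py <<'E'
def planz(T,ax):
    s=env.get_state();q=s['orientation'];M=R.from_quat([q[1],q[2],q[3],q[0]]).as_matrix()
    print('tcp',np.round(s['tcp_pos'],4),'z',M[:,2].round(3),'F',np.round(s['wrist_force'],1)); print('shift',(M.T@(np.array(T)-s['tcp_pos'])*1000).round(1))
E
python3 -c "
from h import *
planz((.579,-.0415,.077),0)"
```

```text
tcp [ 0.5804 -0.0278  0.2067] z [-0.01  -0.138 -0.99 ] F [-1.1 -0.1  0.9]
shift [  4.3  -0.5 130.4]
```

Call:
{"api": "move_arm", "payload": {"targets": [[[4,-0.5,20],[0,0,0],-1],[[4,-0.5,55],[0,0,0],-1],[[4,-0.5,95],[0,0,0],-1],[[4,-0.5,122],[0,0,0],-1],[[4,-0.5,129],[0,0,0],-1]]}}

```text
clock: 16.08
tcp_pos: [0.5774, -0.0419, 0.0767]
orientation: [0.046, 0.729, 0.681, -0.052]
wrist_force: [-0.7, 0.9, -1.0]
finger_gap: 0.0857
grip_force: 0.0
```

Call:
{"api": "move_arm", "payload": {"targets": [[[0,0,0],[0,0,0],-0.1],[[0,0,0],[0,0,0],0.4],[[0,0,0],[0,0,0],1],[[0,0,0],[0,0,0],1],[[0,0,0],[0,0,0],1]], "squeeze": 50}}

```text
clock: 16.7
tcp_pos: [0.5798, -0.0407, 0.0792]
orientation: [0.048, 0.729, 0.681, -0.05]
wrist_force: [1.7, -1.1, 0.1]
finger_gap: 0.0528
grip_force: 52.2
```

```bash
python3 -c "
from h import *
planz((.579,-.0415,.117),0)"
```

```text
tcp [ 0.5798 -0.0407  0.0792] z [-0.007 -0.139 -0.99 ] F [ 1.7 -1.1  0.1]
shift [ -6.1  -0.7 -37.3]
```

Gripped. Now I lift slowly so the beam follows gently.

Call:
{"api": "move_arm", "payload": {"targets": [[[-0.4,0,-3],[0,0,0],1],[[-0.9,0,-6],[0,0,0],1],[[-1.4,0,-10],[0,0,0],1],[[-1.9,0,-14],[0,0,0],1],[[-2.5,0,-18],[0,0,0],1]]}}

```text
clock: 17.32
tcp_pos: [0.5785, -0.0405, 0.0968]
orientation: [0.047, 0.729, 0.681, -0.051]
wrist_force: [-0.5, -0.1, -2.4]
finger_gap: 0.0528
grip_force: 52.4
```

Call:
{"api": "move_arm", "payload": {"targets": [[[-0.6,0,-4],[0,0,0],1],[[-1.1,0,-8],[0,0,0],1],[[-1.7,0,-12],[0,0,0],1],[[-3.4,0,-24],[0,0,0],1],[[-7,0,-50],[0,0,0],1]]}}

```text
clock: 17.95
tcp_pos: [0.578, -0.0405, 0.1471]
orientation: [0.047, 0.729, 0.681, -0.052]
wrist_force: [0.5, -0.9, -2.4]
finger_gap: 0.0534
grip_force: 52.8
```

Call:
{"api": "move_arm", "payload": {"targets": [[[-7,0,-40],[0,0.4,0],1],[[-7,0,-60],[0,0.8,0],1],[[30,0,-60],[0,0.8,0],1],[[80,0,-60],[0,0.8,0.4],1],[[130,0,-60],[0,0.8,0.4],1]]}}

```text
clock: 18.58
tcp_pos: [0.5885, 0.097, 0.1894]
orientation: [0.002, 0.754, 0.656, 0.002]
wrist_force: [0.8, -0.7, -1.7]
finger_gap: 0.0531
grip_force: 53.1
```

Run:
```python
from h import *
p=env.read_camera('scene'); q=env.read_camera('top')
for c in (p,q):
  for t in ['pan_right','pan_left','tin_1_mid']:
    for d in env.landmark_of(t,c)[:2]: print(t,np.round(d['centre'],4),round(d['confidence'],2))
s=env.get_state();print(s['wrist_force'],s['finger_gap'])
plan((.6108,.197,.16,-4))
```

```text
pan_left [0.6102 0.186  0.0024] 0.68
pan_left [ 0.5816 -0.0489  0.0709] 0.63
tin_1_mid [ 0.5598 -0.2699  0.084 ] 0.98
pan_right [ 0.5601 -0.2683  0.0493] 0.77
pan_left [ 0.5777 -0.0468  0.0708] 0.94
tin_1_mid [ 0.5644 -0.2728  0.0872] 0.89
[ 0.19148304  0.18332438 -1.79004233] 0.05302020305285797
at [0.5884 0.095  0.189 ] tooly yaw -7.92
(0.6108, 0.197, 0.16) -> [104.1, 8.0, 29.1] [0.03, 0.0, -0.39]
```

Call:
{"api": "move_arm", "payload": {"targets": [[[50,4,10],[0,0,0],1],[[100,8,20],[0,0,0],1],[[104,8,40],[0,0,0],1],[[104,8,58],[0,0,0],1],[[104,8,58],[0,0,0],1]]}}

```text
clock: 19.6
tcp_pos: [0.6096, 0.1969, 0.1291]
orientation: [0.001, 0.754, 0.657, 0.0]
wrist_force: [-0.1, -0.2, -3.0]
finger_gap: 0.0533
grip_force: 53.7
```

Run:
```python
from h import *
np.set_printoptions(precision=4,suppress=True)
s=env.get_state();q=s['orientation'];M=R.from_quat([q[1],q[2],q[3],q[0]]).as_matrix();print(s['tcp_pos'],M[:,2])
z0=s['tcp_pos'][2]-.035
p=env.read_camera('scene'); w=env.read_camera('wrist'); t=env.read_camera('top'); save(w,'w3'); 
u=proj(p,[.611,.197,.06])[0].astype(int); print(u)
im=cv2.resize(p['pixels'][u[1]-60:u[1]+60,u[0]-80:u[0]+80],None,fx=4,fy=4,interpolation=cv2.INTER_CUBIC)
v=proj(t,[.611,.197,.06])[0].astype(int); im2=cv2.resize(t['pixels'][v[1]-30:v[1]+30,v[0]-40:v[0]+40],(160*2,120*2),interpolation=cv2.INTER_CUBIC)
im[:240,:320]=0; im=np.hstack([im]); cv2.imwrite('pics/s6.png',im[...,::-1])
print('tcp in wrist',proj(w,s['tcp_pos'],wristE(w,s)), 'scene tin z0, bore', proj(p,[[s['tcp_pos'][0],s['tcp_pos'][1],z0],[.6108,.197,.046]]))
for c in (p,t):
    for d in env.regions_of('tin_1_mid',c)[:3]:
        m=np.array(d['mask']); print(m.sum(),np.argwhere(m).mean(0)[::-1],d['confidence'])
        if abs(np.argwhere(m).mean(0)[::-1]-proj(c,[.61,.197,.12])[0]).max()<25: print(fit(c,m.astype(float),.611,.197,z0=z0,z1=z0+.075))
```

```text
[0.6096 0.1969 0.1291] [ 0.0016 -0.0011 -1.    ]
[366 178]
tcp in wrist [[319.0995 268.3368]] scene tin z0, bore [[366.2065 168.0373]
 [365.7169 182.8814]]
1012 [243.9832 255.6107] 0.74
460 [432.4326 205.1891] 0.76
```

View pics/w3.png

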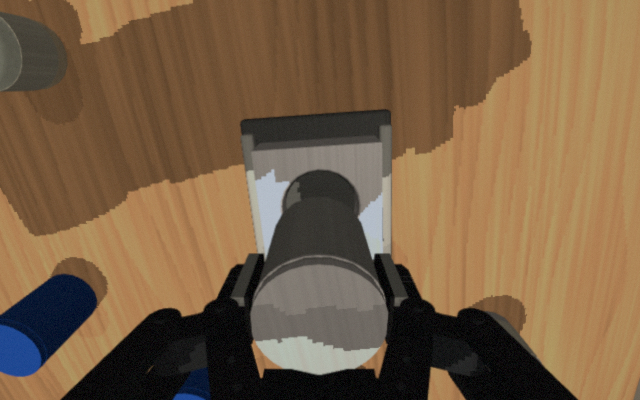

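The wrist view shows the tin in hand with the bore ahead of and below it. The bore's visible rim spans about (283–359, 170–210), and the tin's lower far edge is near (320,197). I'll fit both from this view.

Run:
```python
from h import *
np.set_printoptions(precision=4,suppress=True)
s=env.get_state(); w=env.read_camera('wrist'); E=wristE(w,s); g=cv2.cvtColor(w['pixels'],cv2.COLOR_RGB2GRAY).astype(float)
T=s['tcp_pos']; g=cv2.GaussianBlur(g,(3,3),.8)
a=np.radians(np.arange(0,360,10))
def circ(x,y,z,r): return proj(w,np.c_[x+r*np.cos(a),y+r*np.sin(a),0*a+z],E)
print('pred bore',circ(.6108,.197,.046,.029)[[0,9,18,27]].round(1).tolist(),'tin bottom',circ(T[0],T[1],T[2]-.035,.027)[[0,9,18,27]].round(1).tolist(),'tin top',circ(T[0],T[1],T[2]+.04,.027)[[0,9,18,27]].round(1).tolist())
print('col320',g[160:206,320].astype(int).tolist())
for r in (180,190): print(r,g[r,272:296].astype(int).tolist(),g[r,346:370].astype(int).tolist())
for r in (225,240): print(r,g[r,258:292].astype(int).tolist(),g[r,348:384].astype(int).tolist())
cv2.imwrite('pics/w4.png',cv2.resize(w['pixels'][150:270,240:400],None,fx=5,fy=5,interpolation=cv2.INTER_CUBIC)[...,::-1])
```

```text
pred bore [[356.4, 203.1], [312.0, 170.6], [279.1, 213.3], [322.8, 243.0]] tin bottom [[363.8, 231.5], [312.1, 194.6], [274.0, 243.0], [324.6, 276.2]] tin top [[391.0, 315.3], [309.5, 261.9], [250.1, 331.8], [328.9, 376.7]]
col320 [134, 134, 134, 134, 133, 133, 133, 132, 129, 115, 86, 58, 46, 45, 46, 46, 46, 46, 45, 45, 45, 46, 45, 45, 46, 46, 46, 44, 42, 42, 44, 44, 43, 43, 44, 46, 48, 50, 52, 52, 52, 53, 54, 53, 53, 53]
180 [185, 179, 170, 164, 162, 161, 155, 142, 131, 128, 127, 128, 132, 137, 147, 167, 180, 174, 149, 117, 90, 71, 61, 65] [97, 116, 127, 133, 134, 135, 134, 132, 131, 132, 133, 134, 132, 132, 133, 134, 133, 132, 133, 133, 134, 135, 135, 134]
190 [186, 186, 186, 187, 187, 186, 186, 186, 186, 185, 177, 159, 127, 88, 61, 60, 74, 84, 87, 87, 87, 87, 86, 86] [45, 45, 44, 43, 42, 45, 61, 85, 105, 122, 131, 133, 132, 130, 131, 132, 132, 132, 132, 132, 134, 134, 133, 133]
225 [175, 178, 182, 186, 186, 186, 186, 187, 187, 187, 187, 186, 187, 187, 188, 187, 176, 142, 95, 62, 50, 48, 48, 48, 48, 48, 50, 50, 50, 49, 50, 51, 51, 52] [52, 51, 51, 50, 50, 51, 51, 50, 51, 52, 52, 51, 62, 99, 148, 178, 186, 186, 187, 187, 187, 187, 188, 187, 186, 186, 187, 186, 186, 186, 186, 177, 164, 163, 167, 169]
240 [171, 172, 173, 176, 181, 185, 187, 187, 186, 186, 186, 181, 161, 118, 73, 51, 48, 48, 49, 50, 50, 50, 49, 50, 52, 51, 50, 50, 51, 51, 51, 51, 51, 52] [52, 52, 52, 51, 51, 52, 53, 53, 52, 51, 50, 51, 51, 53, 53, 52, 54, 73, 118, 162, 182, 187, 186, 185, 184, 184, 185, 185, 185, 185, 185, 178, 159, 147, 155, 164]
```

View pics/w4.png

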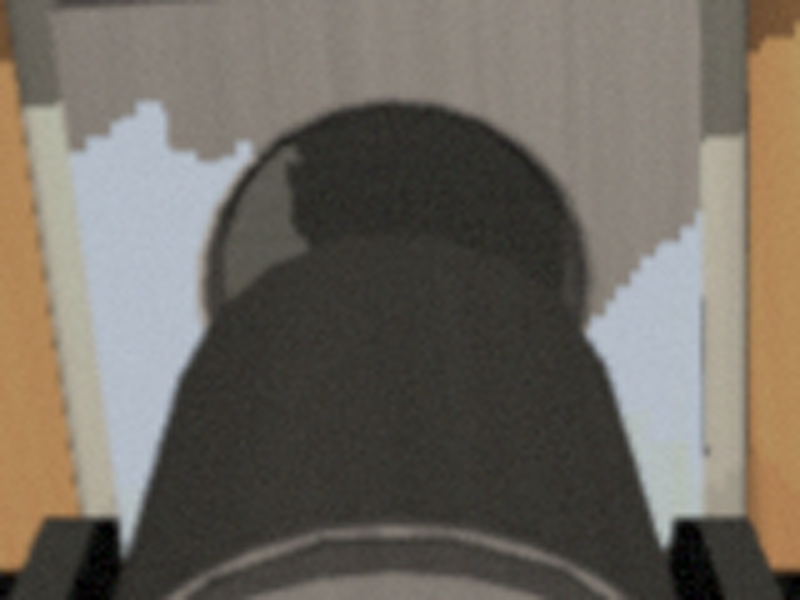

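The crop shows the bore rim from (281,206) over the top at (320,170) to (357,204). The tin's bottom arc peaks at (320,196.5), with its sides at 275.6/361.5 on row 225 and 271.2/366.2 on row 240.

Run:
```python
from h import *
np.set_printoptions(precision=4,suppress=True)
s=env.get_state(); w=env.read_camera('wrist'); E=wristE(w,s); T=s['tcp_pos']
b=ray(w,[[281.2,206],[320,170],[357,204],[284.2,190],[353,190],[292,180],[346.3,180]],.046,E)[:,:2]
for r in (.0285,.029,.0295,.030):
    o=minimize(lambda v:((np.hypot(*(b-v).T)-r)**2).sum(),[.611,.197]); print('bore',r,o.x,np.sqrt(o.fun/len(b)))
pts=[(320,196.5),(302,200),(275.6,225),(361.5,225),(271.2,240),(366.2,240)]
for z0 in (.092,.094,.096):
    o=minimize(lambda v:sum(cv2.pointPolygonTest(cylhull(w,v[0],v[1],.027,z0,z0+.075,E),p,True)**2 for p in pts),T[:2],method='Nelder-Mead',options=dict(initial_simplex=[T[:2],T[:2]+[.003,0],T[:2]+[0,.003]]))
    print('tin',z0,o.x,np.sqrt(o.fun/6))
print(T); plan((.6108,.197,.08,-7.9))
```

```text
bore 0.0285 [0.6118 0.1978] 0.00027835639882610116
bore 0.029 [0.6117 0.1971] 0.0004965099216801282
bore 0.0295 [0.6116 0.1964] 0.0007362515276708961
bore 0.03 [0.6115 0.1956] 0.0009737109036913064
tin 0.092 [0.6108 0.195 ] 0.5600684076396789
tin 0.094 [0.6109 0.1955] 0.3420568688073088
tin 0.096 [0.6109 0.1961] 0.21438784336190503
[0.6112 0.1978 0.1318]
at [0.6111 0.1979 0.1316] tooly yaw -7.86
(0.6108, 0.197, 0.08) -> [-1.0, -0.6, 51.6] [0.04, -0.0, 0.0]
```

Call:
{"api": "move_arm", "payload": {"targets": [[[1.7,0.6,15],[0,0,0],1],[[1.7,0.6,32],[0,0,0],1],[[1.7,0.6,42],[0,0,0],1],[[1.7,0.6,46],[0,0,0],1],[[1.7,0.6,46],[0,0,0],1]]}}

```text
clock: 20.58
tcp_pos: [0.6114, 0.1997, 0.0842]
orientation: [0.002, 0.754, 0.657, 0.001]
wrist_force: [0.2, 0.5, -2.1]
finger_gap: 0.0528
grip_force: 53.7
```

Call:
{"api": "move_arm", "payload": {"targets": [[[0,0,1.5],[0,0,0],1],[[0,0,3],[0,0,0],1],[[0,0,4.5],[0,0,0],1],[[0,0,6],[0,0,0],1]]}}

```text
clock: 21.08
tcp_pos: [0.6117, 0.1996, 0.0786]
orientation: [0.002, 0.754, 0.657, 0.002]
wrist_force: [-0.2, -0.2, -2.5]
finger_gap: 0.0532
grip_force: 53.7
```

Call:
{"api": "move_arm", "payload": {"targets": [[[0,0,1.5],[0,0,0],1],[[0,0,3],[0,0,0],1]]}}

```text
clock: 21.32
tcp_pos: [0.6118, 0.1995, 0.0756]
orientation: [0.002, 0.754, 0.657, 0.002]
wrist_force: [-0.3, -0.3, -0.4]
finger_gap: 0.0527
grip_force: 53.8
```

Call:
{"api": "move_arm", "payload": {"targets": [[[0,0,1.5],[0,0,0],1],[[0,0,3],[0,0,0],1]]}}

```text
clock: 21.58
tcp_pos: [0.6118, 0.1995, 0.0726]
orientation: [0.002, 0.754, 0.657, 0.002]
wrist_force: [0.2, -1.2, -1.2]
finger_gap: 0.0529
grip_force: 53.8
```

Call:
{"api": "move_arm", "payload": {"targets": [[[0,0,1],[0,0,0],1],[[0,0,2],[0,0,0],1]]}}

```text
clock: 21.82
tcp_pos: [0.6119, 0.1997, 0.0715]
orientation: [0.002, 0.754, 0.657, 0.002]
wrist_force: [-1.4, -1.0, 5.9]
finger_gap: 0.0528
grip_force: 54.4
```

Call:
{"api": "move_arm", "payload": {"targets": [[[0,0,1],[0,0,0],1],[[0,0,2],[0,0,0],1]]}}

```text
clock: 22.08
tcp_pos: [0.6119, 0.1997, 0.0696]
orientation: [0.002, 0.754, 0.657, 0.002]
wrist_force: [-1.4, -2.1, 5.4]
finger_gap: 0.0526
grip_force: 54.4
```

Call:
{"api": "move_arm", "payload": {"targets": [[[0,0,1],[0,0,0],1],[[0,0,2],[0,0,0],1]]}}

```text
clock: 22.32
tcp_pos: [0.6119, 0.1997, 0.0677]
orientation: [0.002, 0.754, 0.657, 0.002]
wrist_force: [-2.0, -1.1, 6.3]
finger_gap: 0.0528
grip_force: 54.5
```

Call:
{"api": "move_arm", "payload": {"targets": [[[0,0,1],[0,0,0],1],[[0,0,2],[0,0,0],1]]}}

```text
clock: 22.58
tcp_pos: [0.6119, 0.1997, 0.0657]
orientation: [0.002, 0.754, 0.657, 0.002]
wrist_force: [-1.6, -2.5, 6.1]
finger_gap: 0.0527
grip_force: 54.5
```

Call:
{"api": "move_arm", "payload": {"targets": [[[0,0,0.5],[0,0,0],1],[[0,0,1],[0,0,0],1]]}}

```text
clock: 22.82
tcp_pos: [0.6119, 0.1996, 0.0647]
orientation: [0.002, 0.754, 0.657, 0.002]
wrist_force: [-0.5, -2.0, 5.2]
finger_gap: 0.0531
grip_force: 54.4
```

Call:
{"api": "move_arm", "payload": {"targets": [[[0,0,0.5],[0,0,0],1],[[0,0,0.5],[0,0,0],1]]}}

```text
clock: 23.08
tcp_pos: [0.612, 0.1997, 0.0643]
orientation: [0.002, 0.754, 0.657, 0.002]
wrist_force: [-1.2, -1.3, 6.3]
finger_gap: 0.0532
grip_force: 54.6
```

Call:
{"api": "move_arm", "payload": {"targets": [[[0,0,0.5],[0,0,0],1],[[0,0,0.5],[0,0,0],1]]}}

```text
clock: 23.32
tcp_pos: [0.6119, 0.1997, 0.0643]
orientation: [0.002, 0.754, 0.657, 0.002]
wrist_force: [-2.6, -1.5, 9.1]
finger_gap: 0.0528
grip_force: 54.8
```

Call:
{"api": "move_arm", "payload": {"targets": [[[0,0,0.4],[0,0,0],1],[[0,0,0.4],[0,0,0],1]]}}

```text
clock: 23.58
tcp_pos: [0.612, 0.1997, 0.0643]
orientation: [0.002, 0.754, 0.657, 0.002]
wrist_force: [-3.9, -2.0, 11.2]
finger_gap: 0.0533
grip_force: 54.9
```

The hard stop is felt: z no longer moves and the force has risen to 11 N. I'll relax, release and retreat.

Call:
{"api": "move_arm", "payload": {"targets": [[[0,0,-0.7],[0,0,0],1],[[0,0,-0.7],[0,0,0],-0.25],[[0,0,-0.7],[0,0,0],-0.4],[[0,0,-0.7],[0,0,0],-0.7],[[0,0,-0.7],[0,0,0],-1]]}}

```text
clock: 24.2
tcp_pos: [0.6115, 0.1998, 0.0626]
orientation: [0.002, 0.754, 0.657, 0.002]
wrist_force: [-0.2, -0.0, -0.0]
finger_gap: 0.0849
grip_force: 0.0
```

Call:
{"api": "move_arm", "payload": {"targets": [[[0,0,0],[0,0,0],-1],[[0,0,-20],[0,0,0],-1],[[0,0,-60],[0,0,0],-1],[[0,0,-110],[0,0,0],-1],[[0,0,-160],[0,0,0],-1]]}}

```text
clock: 24.82
tcp_pos: [0.6107, 0.1997, 0.2242]
orientation: [0.002, 0.754, 0.657, 0.002]
wrist_force: [1.4, 0.0, -0.5]
finger_gap: 0.0855
grip_force: 0.0
```

Call:
{"api": "move_arm", "payload": {"targets": [[[0,-20,-20],[0,0,0],-1],[[0,-50,-20],[0,0,0],-1],[[0,-50,-20],[0,0,0],-1],[[0,-50,-20],[0,0,0],-1]]}}

```text
clock: 25.32
tcp_pos: [0.5616, 0.2066, 0.2426]
orientation: [0.002, 0.754, 0.657, 0.002]
wrist_force: [-0.2, 0.0, -0.8]
finger_gap: 0.0853
grip_force: 0.0
```

Run:
```python
from h import *
np.set_printoptions(precision=4,suppress=True)
p=env.read_camera('scene');im=cv2.resize(p['pixels'][140:310,200:430],None,fx=3,fy=3,interpolation=cv2.INTER_CUBIC);cv2.imwrite('pics/s7.png',im[...,::-1])
q=env.read_camera('top'); w=env.read_camera('wrist')
for n,c in (('s',p),('t',q),('w',w)):
  for t in ['pan_right','pan_left','tin_1_mid']:
    for d in env.landmark_of(t,c)[:3]: print(n,t,np.round(d['centre'],4),round(d['confidence'],2))
```

```text
s pan_right [ 0.5611 -0.268   0.0498] 0.7
s pan_right [ 0.6111  0.1853 -0.    ] 0.42
s pan_left [ 0.5803 -0.0518  0.0705] 0.77
s tin_1_mid [ 0.5603 -0.2749  0.0864] 0.69
t pan_right [ 0.5632 -0.2706  0.0521] 0.59
t pan_left [ 0.5788 -0.0495  0.0711] 0.71
t tin_1_mid [0.7534 0.0133 0.0045] 0.71
t tin_1_mid [ 0.5803 -0.0479  0.0702] 0.67
t tin_1_mid [ 0.565  -0.2742  0.0865] 0.58
w pan_left [ 0.5801 -0.0492  0.0708] 0.88
```

View pics/s7.png

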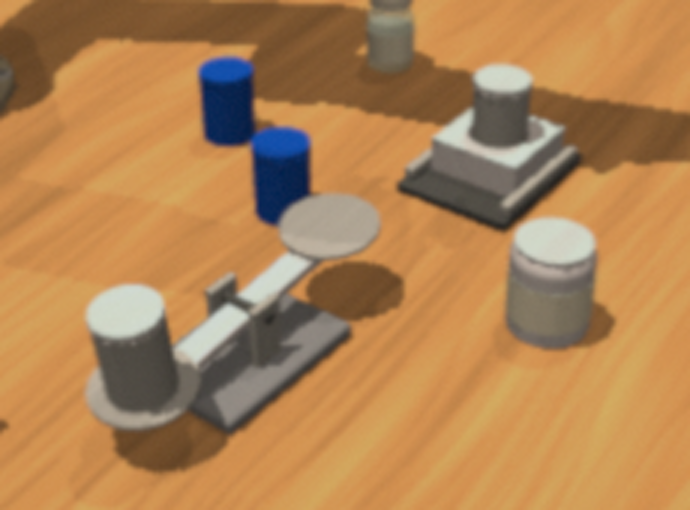

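The picture shows the fuller tin upright in the bore and the lighter tin standing on the lowered right pan at about 0.09 rad. Nothing else looks disturbed, so I'm handing in.

```bash
python3 -c "
from h import *
print(env.hand_in())"
```

```text
the job is handed in; nothing more can be done
None
```

The job is handed in, but no verdict came back: the fuller tin (the one that started at y ≈ +0.14 m) is pressed to the felt stop in the burner bore, and the lighter one stands on the right pan with the beam leaning about 0.09 rad to it.

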